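# Wing a cap press down onto a perfume bottle

### The job

On the perfume counter a small hand screw press stands over a frosted bottle, its pad still up off the white ball cap. With a fingertip, stroke the wings of the loose gold wing nut on top clockwise (seen from above), one push after another, until the nut comes to its stop and the pad is down on the cap. Push gently, never grip the nut; do not lift or shift any bottle, and leave the nut untouched and still at the end.

Things in the scene. Friction and masses are not known exactly. Their poses are not given: they have to be found in the camera images.
- press: hand screw press, fixed to the counter, placed and turned anew each time. Origin: underside of its base, on the nut's vertical axis; z up. Grey base 130 mm (x -65 to 65) by 180 mm (y -70 to 110), 12 mm thick. A blue arm (x -22 to 22, y -23 to 57, top at z 168) reaches from the upright over the bottle and carries the nut
- upright_top (a point): centre of the top of the press's aluminium upright (press frame x -30 to 30, y 52 to 82 mm), 215 mm above the counter, 13 mm higher than the wings: a finger cannot pass between the hub and the upright with room to spare, so the circle round the nut is closed on this +y side and open on the other three
- wing_nut (a joint): turn of the gold wing nut, rad: grows clockwise seen from above; 0 = fully up, rigid stop at 12.57 (two turns, fully home); starts at 0.3 to 5. Stays where it is left; dry friction 0.06 N m (2 N at 30 mm radius). From above the wings point along angles -value and -value + 180 deg, counter-clockwise from the press's x axis: along that axis at the stop
- nut_top (a point): point on the nut's axis level with the wing tops, 202 mm above the counter; the nut turns but does not rise or sink. Hub 24 mm across, z 169 to 189. Two opposite upright flat wings, 6 mm thick, reach out to 38 mm from the axis, z 176 to 202. The 10 mm steel spindle stands up through the nut: up to 18 mm above the wing tops at the start, 2 mm when home
- wing_tip (a point): outer upper end of one wing, 38 mm from the axis, level with the wing tops (either wing may be pushed)
- pad_face (a point): centre of the underside of the round rubber pad (28 mm) at the foot of the spindle; the nut drives it straight down 8 mm per turn, from 16 mm above the ball cap to the cap (111 mm above the counter) at the stop
- pressed_bottle: loose frosted perfume bottle, 44 mm across, 95 mm tall with a white 38 mm ball cap, standing in the press's black nest (rim 12 mm high) under the pad; must stay there; origin at the centre of its underside, 16 mm above the counter
- ball_bottle_a: standing frosted perfume bottle, 44 mm across, 95 mm tall with a white 38 mm ball cap; a bystander, leave it where it is; origin at the centre of its underside
- ball_bottle_b: standing frosted perfume bottle, 44 mm across, 95 mm tall with a white 38 mm ball cap; a bystander, leave it where it is; origin at the centre of its underside
- pump_bottle_a: standing frosted perfume bottle, 44 mm across, 87 mm tall with a black spray pump; a bystander, leave it where it is; origin at the centre of its underside
- pump_bottle_b: standing frosted perfume bottle, 44 mm across, 87 mm tall with a black spray pump; a bystander, leave it where it is; origin at the centre of its underside
- green_bottle: standing green perfume bottle, 44 mm across, 87 mm tall with a black spray pump; a bystander, leave it where it is; origin at the centre of its underside
- can_bottle: standing aluminium bottle, 60 mm across, 150 mm tall, white cap, paper label; a bystander; origin at the centre of its underside
- pink_jar: closed pink jar, 60 mm across, 42 mm tall; a bystander; origin at the centre of its underside
Mind the look-alikes: they are no part of the job. What is shaped like the press but purple or red is not meant.

How it is judged:
At the end, for the whole second after the job is handed in: The wing nut is turned fully clockwise to its stop (within 0.25 rad of 12.57) and at rest, the pad is down on the ball cap (within about 1.5 mm), the bottle stands upright in the nest (within 6 mm) and every other bottle still stands (value of joint wing_nut above 12.316 rad and velocity of joint wing_nut between -0.1 and 0.1 rad/s and z of pad_face in the frame of press below 0.113 m and horizontal distance between pressed_bottle and press below 0.006 m and angle between pressed_bottle's own z axis and vertical below 0.1 rad and z of pressed_bottle in the frame of press below 0.02 m and angle between each of ball_bottle_a, ball_bottle_b, pump_bottle_a, pump_bottle_b, green_bottle, can_bottle, pink_jar's own z axis and vertical below 0.15 rad); the robot touches nothing.
It fails at once if the fingers press on the press or its nut with more than 35 N (gripping or forcing it) (contact force between the fingers and press above 35 N).
It fails at once if the bottle in the press is lifted or shifted by more than 10 mm (distance of pressed_bottle from where it was at the start of the episode above 0.01 m).
It fails at once if a bystander bottle or jar is shifted, lifted or carried by more than 20 mm (distance of any of ball_bottle_a, ball_bottle_b, pump_bottle_a, pump_bottle_b, green_bottle, can_bottle, pink_jar from where it was at the start of the episode above 0.02 m).
It also fails if it takes over 64 s, if anything falls off the work surface, if the arm or the gripper's body presses on something with over 40 N, if the wrist force passes 120 N, or if a joint passes its speed limit or range.

### The arm

A 7-joint arm with a two-finger parallel gripper is mounted at the origin on the work surface. World frame = base frame: x ahead of the robot, y to its left, z up, the work surface at z = 0. Lengths are in m, angles in rad, forces in N, time in s.
With the tool pointing down it reaches from about 0.35 to 0.9 m from the base axis. Payload 8.1 kg.
Tool frame: the origin (TCP) lies midway between the tips of the shut fingers; the grasp point (between the pads) lies 19 mm behind it (ctrl.grip_depth is the distance from the TCP to the grasp point, in m); y points along the fingers, x is the direction in which the jaws open and shut, and the axes are right-handed (so a half turn about y gives the same grasp; the last joint's range is limited). The gripper opens to 92 mm and grips with 3 to 60 N. Pads are 19 mm wide; open, the fingers measure 130 mm over their backs; the gripper's body (75 mm by 190 mm) begins 47 mm behind the grasp point.
Start: joints at [1.071, 0.434, 0.025, 1.573, -0.012, 1.134, -0.075], TCP at [0.242, -0.576, 0.227] pointing down, gripper open.
Joint ranges: [-2.62, 2.62], [-0.44, 2.09], [-1.27, 1.32], [0.08, 2.57], [-1.32, 4.46], [0.12, 2], [-2.74, 2.74]. Speed limits (rad/s): [2.22, 2.22, 3.01, 3.01, 3.14, 3.14, 3.14].

### API

Orientations are given as a unit quaternion [x, y, z, w].
In Python, from rig import ctrl gives the robot as it stands.
- The arm moves only by the tool carry_out, never from a script. Its arguments are lists of equal length, an entry for each row: "dp": the shift along the tool's x, y, z in units of 30 mm (1.0 is 30 mm), a list of three; "delta_rot": the turn, a rotation vector about the tool's x, y, z in units of 5 degrees (1.0 is 5 degrees), a list of three; "claw": the opening, from 0 (shut) to 1 (fully open). A call has exactly 8 rows; each row is the pose to reach, as a shift and turn from the pose commanded when the call began, along the tool's axes at that moment; what a row does not reach only later rows make up. A row lasts 1/8 s, in which the tool goes at most 62.5 mm and 10.7 degrees, less where a joint would pass 70% of its speed; a pose out of reach is approached as far as the arm can. A call with a gripper value outside its range is refused whole. The fingers move at their own pace and stop on an object; "force" is the grip in N (left out, the last holds). Time passes only in rows, so rows that repeat a pose let the fingers close, or fill a call up. It gives the time, the measured TCP pose, the force and the opening at its end, in the units of the state.
- ctrl.read_state(): the state, without advancing time (a new reading comes with each control period).
- ctrl.snapshot(name): name is "scene" or "top" or "wrist"; returns the picture (480x640x3 uint8, red, green, blue); there is no depth.
- ctrl.camera_info(name): a dict with "fx", "fy", "cx", "cy" (pixels), "k1" (the pictures are not rectified: a ray, as slopes to the right and down, at radius r is drawn at 1 + k1 r^2 times it, then the intrinsics apply), "R" (3x3) and "t" (3): a world point X has camera coordinates R X + t. Camera axes: x right, y down, z forward; pixel columns grow to the right and rows downward; lengths in m; the calibration is good to about 2 mm. A picture is of the moment at which its call begins: read the wrist's pose just before it. camera_info takes no time and is no camera call; for the wrist camera it gives the pose at the moment of the call.
- ctrl.hand_in(): hands the job in, once; it reports no verdict.
The state is a dict: "t": time; "joint_positions": joint angles; "qd": joint speeds; "joint_efforts": joint torques, N m; "position": TCP position; "tool_rot": TCP orientation; "ft_force": force on the tool from outside, world axes, zero at the start; "torque": the same for the moment, N m; "width": finger opening in m.
Only numpy, scipy, OpenCV 4.12 (cv2) and the standard library are available. Lean on these libraries where they do the work, as an engineer would, in place of code of your own. Each camera call takes 0.05 s, during which the arm holds its last target. There are 200 camera calls.

## Working session

There is one attempt and no reset: what is moved stays moved. The work goes in short steps, Python scripts to look and compute and a tool call to move; the robot and the scene stay as the last step left them, time stands still between calls to the robot, and variables do not carry over. Pictures are saved under pics/ and viewed, about 8 in all and at most 12, crops included, and the job is handed in when it is done.

Besides the shell and the picture viewer there is one more tool, called after "Emit:" by a JSON object that holds its "op" and its "data". carry_out: Moves the arm, as the interface text tells. Its arguments: {"type":"object","properties":{"dp":{"type":"array","items":{"type":"array","items":{"type":"number"}}},"delta_rot":{"type":"array","items":{"type":"array","items":{"type":"number"}}},"claw":{"type":"array","items":{"type":"number"}},"force":{"type":"number"}},"required":["dp","delta_rot","claw"]}

```bash
mkdir -p pics; ls; python3 - <<'E'
from rig import ctrl
import cv2,numpy as np
s=ctrl.read_state(); print(s)
for n in("scene","top"):
    im=ctrl.snapshot(n); cv2.imwrite(f"pics/{n}0.png",im[:,:,::-1]); i=ctrl.camera_info(n); print(n,i)
E
```

```text
pics
{'t': 0.0, 'joint_positions': array([ 1.07140263,  0.43523842,  0.02500345,  1.5741042 , -0.01157546,
        1.1339749 , -0.07513602]), 'qd': array([ 1.32784013e-04, -2.53820764e-04, -1.39550746e-03, -1.27764460e-04,
       -7.38782196e-04, -7.87936150e-04,  5.25446785e-05]), 'joint_efforts': array([-1.48309427e-03, -6.67855597e+01,  9.83886011e-01, -3.14459074e+01,
       -6.06981595e-02,  4.31875361e-02,  1.74414445e-04]), 'position': array([ 0.24126665, -0.57600486,  0.22593299]), 'tool_rot': array([-0.58846167,  0.39217636, -0.39118183,  0.58897143]), 'ft_force': array([-0.62592298,  1.14494172,  0.53887999]), 'torque': array([-0.03541644, -0.02681307,  0.02196817]), 'width': 0.09201219651873152}
scene {'fx': 435.55928742068, 'fy': 435.55928742068, 'cx': 320.61868520009, 'cy': 236.60708757181726, 'k1': -0.033128258328952984, 'R': array([[ 0.52701179,  0.84984326,  0.00500111],
       [ 0.65333296, -0.4013727 , -0.64191588],
       [-0.54352057,  0.34156462, -0.76675876]]), 't': array([-0.26720676, -0.25647439,  1.35989186])}
top {'fx': 463.2902002079225, 'fy': 463.2902002079225, 'cx': 310.75551224125854, 'cy': 236.81137460778837, 'k1': 0.02191224656417883, 'R': array([[ 0.00406814, -0.99992766,  0.01131901],
       [-0.98849135, -0.00573281, -0.15116871],
       [ 0.15122266, -0.01057377, -0.98844317]]), 't': array([-0.01602558,  0.54934486,  1.22329627])}
```

View pics/scene0.png

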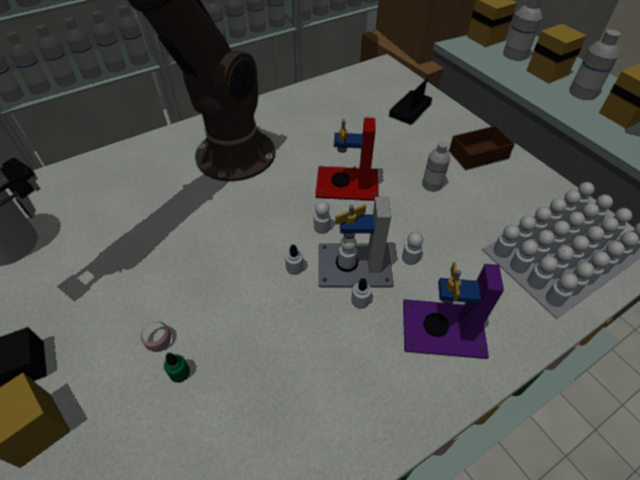

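View pics/top0.png

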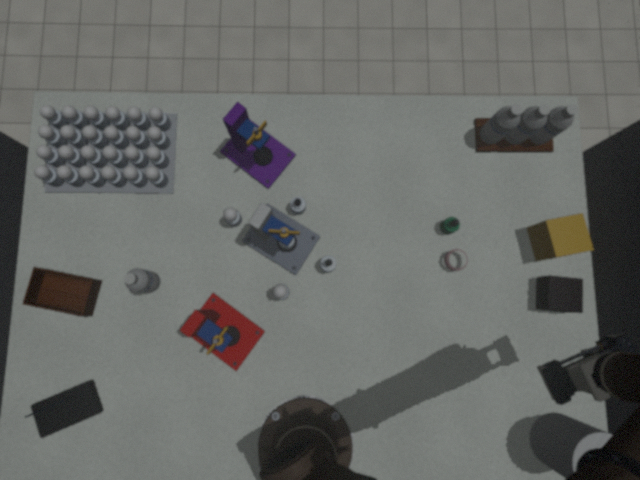

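The scene view shows the grey press around (355,245), with red and purple look-alikes either side of it. In the top view its nut is near (285,232), the upright is to its left at (262,228), and bottles stand near (232,216), (297,205), (327,264) and (280,292).

```bash
cat > h.py <<'E'
import numpy as np,cv2
from rig import ctrl
def ray(i,uv):
    K=np.array([[i["fx"],0,i["cx"]],[0,i["fy"],i["cy"]],[0,0,1]])
    uv=np.atleast_2d(np.array(uv,float))
    d=np.c_[(uv[:,0]-i["cx"])/i["fx"],(uv[:,1]-i["cy"])/i["fy"]]; u=d.copy()
    for _ in range(10): u=d/(1+i["k1"]*(u**2).sum(1,keepdims=True))
    D=np.c_[u,np.ones(len(u))]@i["R"]; C=-i["R"].T@i["t"]
    return C,D
def plane(i,uv,z):
    C,D=ray(i,uv); return C+D*((z-C[2])/D[:,2])[:,None]
def pix(i,X):
    c=np.atleast_2d(X)@i["R"].T+i["t"]; u=c[:,:2]/c[:,2:]
    u=u*(1+i["k1"]*(u**2).sum(1,keepdims=True)); return u*[i["fx"],i["fy"]]+[i["cx"],i["cy"]]
def blob(m):
    n,l,s,c=cv2.connectedComponentsWithStats(m.astype(np.uint8))
    k=1+np.argmax(s[1:,4]); return l==k
E
python3 - <<'E'
from h import *
im=cv2.imread("pics/top0.png"); i=ctrl.camera_info("top")
x0,y0,x1,y1=220,185,345,310
c=im[y0:y1,x0:x1]; hsv=cv2.cvtColor(c,cv2.COLOR_BGR2HSV)
h,s,v=cv2.split(hsv)
for n,m,z in(("gold",(h>10)&(h<32)&(s>90),.195),("blue",(h>95)&(h<125)&(s>90),.168)):
    b=blob(m); ys,xs=np.nonzero(b); p=np.c_[xs+x0,ys+y0]
    P=plane(i,p,z)[:,:2]; r=cv2.minAreaRect(P.astype(np.float32)*1000)
    w,V=np.linalg.eigh(np.cov(P.T)); print(n,len(p),P.mean(0),r,"axis",np.degrees(np.arctan2(V[1,1],V[0,1])),np.sqrt(w))
i2=ctrl.camera_info("scene"); im2=cv2.imread("pics/scene0.png")
c=im2[190:240,325:380]; h,s,v=cv2.split(cv2.cvtColor(c,cv2.COLOR_BGR2HSV))
b=blob((h>10)&(h<32)&(s>90)); ys,xs=np.nonzero(b); print("scene gold",plane(i2,np.c_[xs+325,ys+190],.19).mean(0))
a=cv2.resize(im[y0:y1,x0:x1],None,fx=4,fy=4,interpolation=cv2.INTER_CUBIC)
d=cv2.resize(im2[180:310,300:400],None,fx=3,fy=3.85,interpolation=cv2.INTER_CUBIC)
o=np.hstack([a,d[:500]] if d.shape[0]>=500 else [a,cv2.resize(d,(300,500))]); cv2.imwrite("pics/z.png",cv2.convertScaleAbs(o,alpha=1.6))
E
```

```text
gold 92 [0.53645097 0.05169571] ((535.73583984375, 52.36540222167969), (16.83931541442871, 66.86705780029297), 3.764211893081665) axis 87.1061341236451 [0.00423867 0.01724542]
blue 201 [0.56136467 0.07855742] ((564.0126953125, 71.713134765625), (38.383087158203125, 71.30260467529297), 7.027852535247803) axis 92.4431662601935 [0.00873304 0.01649635]
scene gold [0.54114368 0.05280217 0.19      ]
```

View pics/z.png

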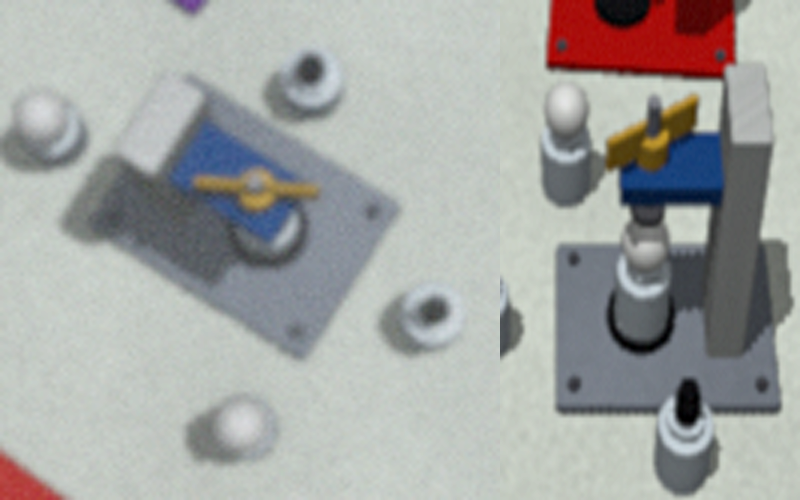

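```bash
python3 - <<'E'
from h import *
i=ctrl.camera_info("top"); f=lambda z,*p:plane(i,[[220+a/4,185+b/4] for a,b in p],z)[:,:2]
c=f(.012,(400,207),(300,358)); d=c[0]-c[1]; print("corners",c,np.linalg.norm(d))
L=f(.012,(188,75),(400,207)); e=L[0]-L[1]; th=np.arctan2(e[1],e[0]);print("len",np.linalg.norm(e))
xa=np.arctan2(d[1],d[0]); print("x-axis from edge deg",np.degrees(xa),"y dir",np.degrees(th))
yd=np.array([np.cos(th),np.sin(th)]); print("origin est",c.mean(0)+.07*yd)
u=f(.215,(180,72),(208,95),(160,172),(120,150)); print("upright",u,u.mean(0), u.mean(0)-.067*yd)
print("wing tips",f(.200,(193,183),(320,191)))
print("bottles",{n:f(z,p)[0].round(3) for n,p,z in(("b_ul",(42,115),.08),("pump_ur",(311,68),.08),("pump_r",(432,310),.08),("b_low",(240,425),.08))})
E
```

```text
corners [[ 0.55430821 -0.03949129]
 [ 0.44849923  0.02942379]] 0.1262728371426485
len 0.1764844405673507
x-axis from edge deg -33.07684421062259 y dir 58.05735990345958
origin est [0.53843862 0.05436672]
upright [[0.6035574  0.09757365]
 [0.58972478 0.08073482]
 [0.54323436 0.10820347]
 [0.55625414 0.13202466]] [0.57319267 0.10463415] [0.53774498 0.04777941]
wing tips [[0.53927211 0.08991072]
 [0.53488459 0.01409924]]
bottles {'b_ul': array([0.604, 0.201]), 'pump_ur': array([0.638, 0.022]), 'pump_r': array([ 0.476, -0.058]), 'b_low': array([0.4  , 0.066])}
```

```bash
cat >> h.py <<'E'
from scipy.spatial.transform import Rotation as Ro
O=np.array([.538,.052]); TH=np.radians(-32.5)   # press origin, direction of its x axis
def press(x,y): return O+np.array([x*np.cos(TH)-y*np.sin(TH),x*np.sin(TH)+y*np.cos(TH)])
def orb(deg,r): a=np.radians(deg); return press(r*np.cos(a),r*np.sin(a))
def rows(targets,R0,p0):
    for t in targets: print(np.round((np.array(t)-p0)@R0/.03,2).tolist())
E
python3 - <<'E'
from h import *
s=ctrl.read_state(); R=Ro.from_quat(s["tool_rot"]).as_matrix(); p=s["position"]; print(R.round(3))
x=R[:,0]; print("jaw yaw",np.degrees(np.arctan2(x[1],x[0])))
t=[*orb(25,.036),.27]; print(t); rows([[p[0],p[1],.28],t],R,p)
E
```

```text
[[ 0.386 -0.001  0.922]
 [-0.922  0.001  0.386]
 [-0.001 -1.    -0.   ]]
jaw yaw -67.26958391291035
[np.float64(0.5736920150094572), np.float64(0.04730105708007814), 0.27]
[-0.0, -1.8, -0.0]
[-14.89, -1.45, 18.25]
```

Emit:
{"op": "carry_out", "data": {"dp": [[0,-1.5,0],[-1,-1.5,1.2],[-2.2,-1.5,2.7],[-3.4,-1.5,4.2],[-4.6,-1.5,5.6],[-5.8,-1.5,7.1],[-7,-1.5,8.6],[-8,-1.5,9.8]], "delta_rot": [[0,0,0],[0,-0.5,0],[0,-1,0],[0,-1.5,0],[0,-2,0],[0,-2.5,0],[0,-3,0],[0,-3.5,0]], "claw": [0,0,0,0,0,0,0,0], "force": 5}}

```text
t: 1.1
position: [0.4206, -0.2391, 0.2716]
tool_rot: [-0.642, 0.297, -0.297, 0.642]
ft_force: [1.7, -0.4, 0.8]
width: 0.0163
```

```bash
python3 - <<'E'
from h import *
s=ctrl.read_state(); R=Ro.from_quat(s["tool_rot"]).as_matrix(); p=s["position"]; x=R[:,0]; print(s["t"],p,s["joint_positions"].round(2),"jaw yaw",np.degrees(np.arctan2(x[1],x[0])),s["width"])
rows([[*orb(25,.036),.28]],R,p)
E
```

```text
1.1 [ 0.42064068 -0.23912624  0.27163687] [ 0.6   0.18 -0.23  1.82  0.04  1.14 -0.51] jaw yaw -49.6098605597585 0.016252138816479075
[-3.97, -0.28, 10.07]
```

Emit:
{"op": "carry_out", "data": {"dp": [[-0.6,0,1.7],[-1.3,-0.1,3.3],[-1.9,-0.1,5],[-2.6,-0.2,6.7],[-3.3,-0.3,8.4],[-3.8,-0.3,9.6],[-4,-0.3,10.1],[-4,-0.3,10.1]], "delta_rot": [[0,-0.5,0],[0,-1,0],[0,-1.5,0],[0,-2,0],[0,-2.5,0],[0,-3,0],[0,-3.4,0],[0,-3.4,0]], "claw": [0,0,0,0,0,0,0,0]}}

```text
t: 2.1
position: [0.5736, 0.0461, 0.2802]
tool_rot: [0.679, -0.199, 0.199, -0.678]
ft_force: [-0.1, -0.6, 0.4]
width: 0.0004
```

```bash
python3 - <<'E'
from h import *
s=ctrl.read_state(); R=Ro.from_quat(s["tool_rot"]).as_matrix(); p=s["position"]; x=R[:,0]; print(s["t"],p,s["joint_positions"].round(2),"jaw yaw",np.degrees(np.arctan2(x[1],x[0])),s["width"],s["ft_force"])
iw=ctrl.camera_info("wrist"); w=ctrl.snapshot("wrist")[:,:,::-1]; sc=ctrl.snapshot("scene")[:,:,::-1]
print(pix(iw,[[*O,.202],[*orb(-60.5,.038),.202],[*orb(119.5,.038),.202],[*press(0,.067),.215]]).round(0))
cv2.imwrite("pics/w1.png",w)
z=cv2.resize(sc[120:300,280:430],(400,480),interpolation=cv2.INTER_CUBIC)
cv2.imwrite("pics/c1.png",cv2.convertScaleAbs(np.hstack([cv2.resize(w,(400,300)),z[:300]]) if 0 else np.hstack([cv2.copyMakeBorder(cv2.resize(w,(400,300)),0,180,0,0,cv2.BORDER_CONSTANT),z]),alpha=1.5))
rows([[*orb(25,.036),.28],[*orb(25,.036),.192]],R,p)
E
```

```text
2.1 [0.57363951 0.04607925 0.28020191] [ 0.14  0.35 -0.43  1.59  0.15  1.23 -0.89] jaw yaw -32.70299889951863 0.00043752044398104957 [-0.09695756 -0.5850024   0.40909124]
[[273. 265.]
 [300. 307.]
 [243. 219.]
 [266. 170.]]
[-0.02, 0.01, 0.04]
[-0.02, 2.94, 0.04]
```

View pics/c1.png

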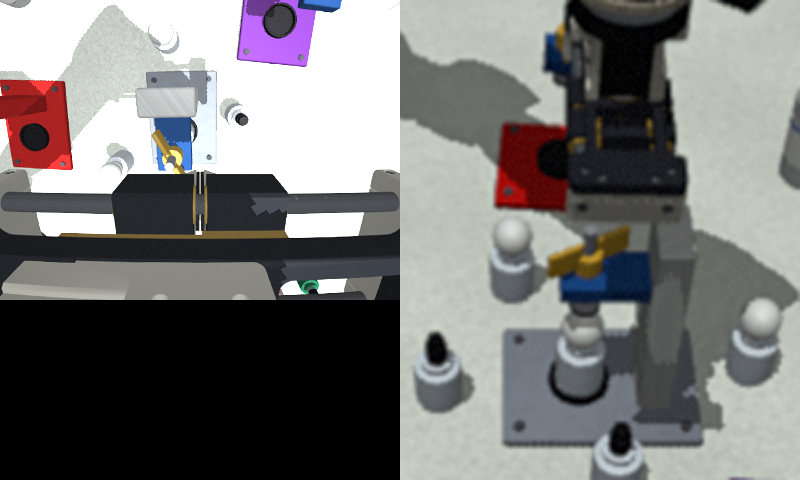

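```bash
python3 - <<'E'
from h import *
s=ctrl.read_state(); i=ctrl.camera_info("scene"); p=s["position"]
P=np.array([p,p+[0,0,.019],p+[0,0,.066],[*press(0,.067),.215],[*O,.202]]); a=pix(i,P); print(a.round(0), ((a-[280,120])*[400/150,480/180]+[400,0]).round(0))
# wrist: gold centroid line
w=cv2.imread("pics/w1.png"); iw=ctrl.camera_info("wrist"); h,sa,v=cv2.split(cv2.cvtColor(w,cv2.COLOR_BGR2HSV))
m=(h>10)&(h<32)&(sa>110); m[282:]=0; m[:,:220]=0; m[:,330:]=0; b=blob(m); ys,xs=np.nonzero(b); k=np.argmin(ys); print("upper tip px",xs[ys<ys.min()+4].mean(),ys.min())
t=plane(iw,[[xs[ys<ys.min()+4].mean(),ys.min()+1]],.202)[0]; d=t[:2]-O; c,sn=np.cos(TH),np.sin(TH); print("tip rel in press",d@[c,sn]*1e3,d@[-sn,c]*1e3, "expected",38*np.cos(np.radians(119.5)),38*np.sin(np.radians(119.5)))
cv2.imwrite("pics/w1c.png",cv2.resize(cv2.convertScaleAbs(w[180:420,160:480],alpha=1.2),None,fx=2,fy=2))
E
```

```text
[[358. 196.]
 [359. 189.]
 [361. 170.]
 [381. 207.]
 [349. 211.]] [[609. 202.]
 [611. 183.]
 [616. 134.]
 [671. 231.]
 [585. 242.]]
upper tip px 252.11111111111111 208
tip rel in press -11.330348793641274 37.93770105861687 expected -18.712095283931745 33.07351644571619
```

View pics/w1c.png

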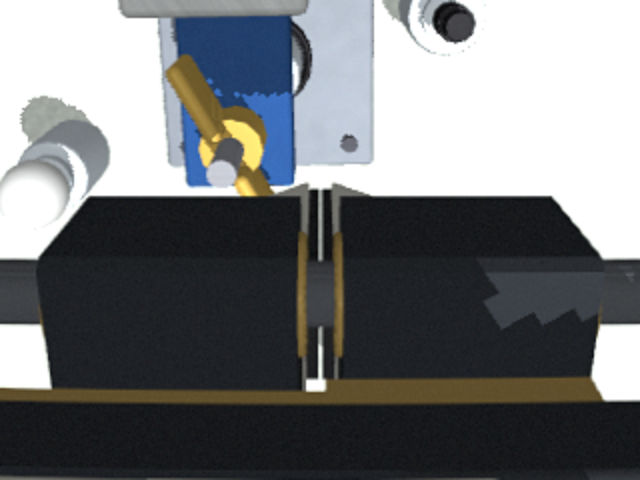

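```bash
python3 - <<'E'
from h import *
iw=ctrl.camera_info("wrist"); c,sn=np.cos(TH),np.sin(TH)
def q(n,u,v,z):
    t=plane(iw,[[160+u/2,180+v/2]],z)[0,:2]; d=(t-O)*1e3; print(n,t.round(4),"press mm",d@[c,sn],d@[-sn,c])
q("hub",232,145,.189); q("spindle218",222,173,.218); q("spindle214",222,173,.214); q("tip",180,62,.202); q("armL",187,186,.168); q("armR",293,186,.168); q("upr fl",120,14,.215); q("upr fr",307,12,.215)
E
```

```text
hub [0.5411 0.0532] press mm 1.9187082331000556 2.684834215201286
spindle218 [0.541 0.053] press mm 2.030058735282408 2.430386793934839
spindle214 [0.5397 0.052 ] press mm 1.4370085693702255 0.9564539947489905
tip [0.5468 0.0897] press mm -12.845684452733593 36.57357866003664
armL [0.5096 0.0445] press mm -19.90521386245492 -21.52700708272556
armR [0.5459 0.0212] press mm 23.20252194852606 -21.7912628016128
upr fl [0.5435 0.1135] press mm -28.39382761871333 54.791484571355156
upr fr [0.5933 0.0818] press mm 30.660647382135032 54.81690852212768
```

The crop shows the hub at (232,145), the spindle top at (222,173) and one wing tip at (180,62). The fingertips are shut at (320,195). From these I put the nut axis at about (0.540, 0.053) with the wings at press angles of about 113° and −67°.

```bash
sed -i 's/^O=.*;/O=np.array([.540,.053]);/' h.py; python3 - <<'E'
from h import *
s=ctrl.read_state(); R=Ro.from_quat(s["tool_rot"]).as_matrix(); p=s["position"]
print("insert"); rows([[*orb(20,.036),.28],[*orb(20,.036),.192]],R,p)
print("arc a rel to orb(20,.036)")
for lo,hi,a0,r0 in ((20,-68,20,.036),(-68,-156,-68,.032),(-156,-212,-156,.032)):
    print(lo); rows([[*orb(a,.032),.192] for a in np.linspace(lo,hi,9)[1:]],R,np.array([*orb(a0,r0),.192]))
print("back from -212 to 20"); rows([[*orb(20,.036),.192]],R,np.array([*orb(-212,.032),.192]))
E
```

```text
insert
[0.03, 0.01, 0.07]
[0.03, 2.95, 0.07]
arc a rel to orb(20,.036)
20
[-0.07, 0.0, -0.24]
[-0.06, 0.0, -0.45]
[-0.08, 0.0, -0.65]
[-0.15, 0.0, -0.85]
[-0.25, 0.0, -1.02]
[-0.38, 0.0, -1.18]
[-0.54, 0.0, -1.31]
[-0.72, 0.0, -1.4]
-68
[-0.2, 0.0, -0.06]
[-0.4, 0.0, -0.08]
[-0.6, 0.0, -0.06]
[-0.8, 0.0, -0.01]
[-0.98, -0.0, 0.09]
[-1.14, -0.0, 0.21]
[-1.28, -0.0, 0.37]
[-1.38, -0.0, 0.55]
-156
[-0.05, -0.0, 0.12]
[-0.08, -0.0, 0.25]
[-0.09, -0.0, 0.38]
[-0.09, -0.0, 0.51]
[-0.08, -0.0, 0.64]
[-0.05, -0.0, 0.76]
[0.0, -0.0, 0.88]
[0.06, -0.0, 1.0]
back from -212 to 20
[2.03, 0.0, -0.14]
```

Descend beside the wing.

Emit:
{"op": "carry_out", "data": {"dp": [[0,0.6,0.1],[0,1.2,0.1],[0,1.8,0.1],[0,2.3,0.1],[0,2.7,0.1],[0,2.95,0.1],[0,2.95,0.1],[0,2.95,0.1]], "delta_rot": [[0,0,0],[0,0,0],[0,0,0],[0,0,0],[0,0,0],[0,0,0],[0,0,0],[0,0,0]], "claw": [0,0,0,0,0,0,0,0]}}

```text
t: 3.2
position: [0.5757, 0.0485, 0.1927]
tool_rot: [-0.678, 0.199, -0.2, 0.679]
ft_force: [-0.6, -0.3, 0.4]
width: 0.0005
```

Emit:
{"op": "carry_out", "data": {"dp": [[-0.07,0,-0.24],[-0.06,0,-0.45],[-0.08,0,-0.65],[-0.15,0,-0.85],[-0.25,0,-1.02],[-0.38,0,-1.18],[-0.54,0,-1.31],[-0.72,0,-1.4]], "delta_rot": [[0,0,0],[0,0,0],[0,0,0],[0,0,0],[0,0,0],[0,0,0],[0,0,0],[0,0,0]], "claw": [0,0,0,0,0,0,0,0]}}

```text
t: 4.2
position: [0.5348, 0.0246, 0.1926]
tool_rot: [-0.678, 0.199, -0.2, 0.678]
ft_force: [4.1, 0.3, 2.1]
width: 0.0005
```

Emit:
{"op": "carry_out", "data": {"dp": [[-0.2,0,-0.06],[-0.4,0,-0.08],[-0.6,0,-0.06],[-0.8,0,-0.01],[-0.98,0,0.09],[-1.14,0,0.21],[-1.28,0,0.37],[-1.38,0,0.55]], "delta_rot": [[0,0,0],[0,0,0],[0,0,0],[0,0,0],[0,0,0],[0,0,0],[0,0,0],[0,0,0]], "claw": [0,0,0,0,0,0,0,0]}}

```text
t: 5.2
position: [0.5083, 0.0612, 0.192]
tool_rot: [0.679, -0.2, 0.199, -0.678]
ft_force: [-0.7, -4.1, -0.2]
width: 0.0004
```

Emit:
{"op": "carry_out", "data": {"dp": [[-0.05,0,0.12],[-0.08,0,0.25],[-0.09,0,0.38],[-0.09,0,0.51],[-0.08,0,0.64],[-0.05,0,0.76],[0,0,0.88],[0.06,0,1.0]], "delta_rot": [[0,0,0],[0,0,0],[0,0,0],[0,0,0],[0,0,0],[0,0,0],[0,0,0],[0,0,0]], "claw": [0,0,0,0,0,0,0,0]}}

```text
t: 6.2
position: [0.5266, 0.0856, 0.1922]
tool_rot: [-0.678, 0.199, -0.199, 0.678]
ft_force: [-1.1, -0.9, 0.4]
width: 0.0005
```

```bash
cat >> h.py <<'E'
def wings():
    s=ctrl.read_state(); p=s["position"]; d=(p[:2]-O)*1e3; c,sn=np.cos(TH),np.sin(TH)
    print("t",s["t"],"tcp press",(d@[c,sn]).round(1),(d@[-sn,c]).round(1),p[2].round(4),"F",s["ft_force"].round(1))
    for n in("top","scene"):
        i=ctrl.camera_info(n); im=ctrl.snapshot(n)[:,:,::-1].copy(); q=pix(i,[[*O,.19]])[0].astype(int)
        x0,y0=q-30; c_=im[y0:y0+60,x0:x0+60]; h,sa,v=cv2.split(cv2.cvtColor(c_,cv2.COLOR_BGR2HSV)); m=(h>10)&(h<32)&(sa>90)
        if m.sum()<15: print(n,"gold",m.sum()); continue
        b=blob(m); ys,xs=np.nonzero(b); P=plane(i,np.c_[xs+x0,ys+y0],.195)[:,:2]; w,V=np.linalg.eigh(np.cov(P.T))
        print(n,len(xs),"mean",P.mean(0).round(4),"press angle mod180",(np.degrees(np.arctan2(V[1,1],V[0,1])-TH)%180).round(1),"sd mm",(np.sqrt(w)*1e3).round(1))
        cv2.imwrite(f"pics/{n}_{s['t']:.1f}.png",cv2.resize(im[y0-30:y0+90,x0-30:x0+90],None,fx=4,fy=4,interpolation=cv2.INTER_CUBIC))
E
python3 -c "from h import *;wings()"
```

```text
t 6.2 tcp press -28.8 20.3 0.1922 F [-1.1 -0.9  0.4]
top gold 0
scene 225 mean [0.5457 0.0419] press angle mod180 101.7 sd mm [ 8.1 16.6]
```

Emit:
{"op": "carry_out", "data": {"dp": [[0,-0.8,0],[0,-1.6,0],[1.0,-1.6,-0.07],[2.03,-1.6,-0.14],[2.03,-1.6,-0.14],[2.03,-0.8,-0.14],[2.03,0,-0.14],[2.03,0,-0.14]], "delta_rot": [[0,0,0],[0,0,0],[0,0,0],[0,0,0],[0,0,0],[0,0,0],[0,0,0],[0,0,0]], "claw": [0,0,0,0,0,0,0,0]}}

```text
t: 7.3
position: [0.5738, 0.0493, 0.1908]
tool_rot: [0.679, -0.2, 0.198, -0.678]
ft_force: [-0.6, -0.3, 0.6]
width: 0.0006
```

Emit:
{"op": "carry_out", "data": {"dp": [[-0.07,0,-0.24],[-0.06,0,-0.45],[-0.08,0,-0.65],[-0.15,0,-0.85],[-0.25,0,-1.02],[-0.38,0,-1.18],[-0.54,0,-1.31],[-0.72,0,-1.4]], "delta_rot": [[0,0,0],[0,0,0],[0,0,0],[0,0,0],[0,0,0],[0,0,0],[0,0,0],[0,0,0]], "claw": [0,0,0,0,0,0,0,0]}}

```text
t: 8.3
position: [0.5348, 0.0251, 0.1927]
tool_rot: [-0.678, 0.199, -0.2, 0.679]
ft_force: [5.3, -0.2, 3.5]
width: 0.0007
```

```bash
python3 -c "from h import *;wings()"
```

```text
t 8.3 tcp press 10.6 -26.3 0.1927 F [ 5.3 -0.2  3.5]
top gold 0
scene 74 mean [0.5621 0.0728] press angle mod180 178.6 sd mm [5.  7.7]
```

Emit:
{"op": "carry_out", "data": {"dp": [[-0.2,0,-0.06],[-0.4,0,-0.08],[-0.6,0,-0.06],[-0.8,0,-0.01],[-0.98,0,0.09],[-1.14,0,0.21],[-1.28,0,0.37],[-1.38,0,0.55]], "delta_rot": [[0,0,0],[0,0,0],[0,0,0],[0,0,0],[0,0,0],[0,0,0],[0,0,0],[0,0,0]], "claw": [0,0,0,0,0,0,0,0]}}

```text
t: 9.4
position: [0.5082, 0.0616, 0.192]
tool_rot: [0.679, -0.2, 0.199, -0.678]
ft_force: [-1.1, -4.0, 0.9]
width: 0.0003
```

Emit:
{"op": "carry_out", "data": {"dp": [[-0.05,0,0.12],[-0.08,0,0.25],[-0.09,0,0.38],[-0.09,0,0.51],[-0.08,0,0.64],[-0.05,0,0.76],[0,0,0.88],[0.06,0,1.0]], "delta_rot": [[0,0,0],[0,0,0],[0,0,0],[0,0,0],[0,0,0],[0,0,0],[0,0,0],[0,0,0]], "claw": [0,0,0,0,0,0,0,0]}}

```text
t: 10.4
position: [0.5265, 0.0859, 0.1922]
tool_rot: [-0.678, 0.199, -0.199, 0.678]
ft_force: [-2.5, -1.5, 2.1]
width: 0.0007
```

Emit:
{"op": "carry_out", "data": {"dp": [[0,-0.8,0],[0,-1.6,0],[1.0,-1.6,-0.07],[2.03,-1.6,-0.14],[2.03,-1.6,-0.14],[2.03,-0.8,-0.14],[2.03,0,-0.14],[2.03,0,-0.14]], "delta_rot": [[0,0,0],[0,0,0],[0,0,0],[0,0,0],[0,0,0],[0,0,0],[0,0,0],[0,0,0]], "claw": [0,0,0,0,0,0,0,0]}}

```text
t: 11.4
position: [0.5739, 0.0498, 0.1908]
tool_rot: [0.679, -0.2, 0.198, -0.678]
ft_force: [-0.5, -0.1, -0.0]
width: 0.0005
```

```bash
python3 -c "
from h import *;wings()
sc=cv2.imread('pics/scene0.png'); n=ctrl.snapshot('scene')[:,:,::-1]
o=np.hstack([cv2.resize(a[190:290,320:400],None,fx=5,fy=5,interpolation=cv2.INTER_CUBIC) for a in (sc,n)]); cv2.imwrite('pics/cmp.png',cv2.convertScaleAbs(o,alpha=1.7))"
```

```text
t 11.4 tcp press 30.3 15.5 0.1908 F [-0.5 -0.1 -0. ]
top gold 0
scene 103 mean [0.5338 0.0329] press angle mod180 152.5 sd mm [ 4.7 15.3]
```

View pics/cmp.png

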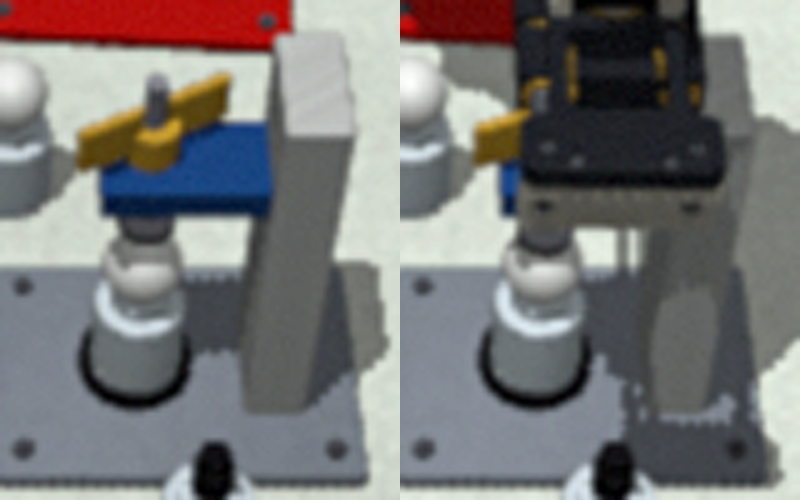

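Emit:
{"op": "carry_out", "data": {"dp": [[-0.07,0,-0.24],[-0.06,0,-0.45],[-0.08,0,-0.65],[-0.15,0,-0.85],[-0.25,0,-1.02],[-0.38,0,-1.18],[-0.54,0,-1.31],[-0.72,0,-1.4]], "delta_rot": [[0,0,0],[0,0,0],[0,0,0],[0,0,0],[0,0,0],[0,0,0],[0,0,0],[0,0,0]], "claw": [0,0,0,0,0,0,0,0]}}

```text
t: 12.55
position: [0.5347, 0.0255, 0.1927]
tool_rot: [-0.678, 0.199, -0.2, 0.679]
ft_force: [3.4, 0.2, 3.5]
width: 0.0005
```

Emit:
{"op": "carry_out", "data": {"dp": [[-0.2,0,-0.06],[-0.4,0,-0.08],[-0.6,0,-0.06],[-0.8,0,-0.01],[-0.98,0,0.09],[-1.14,0,0.21],[-1.28,0,0.37],[-1.34,0,0.45]], "delta_rot": [[0,0,0],[0,0,0],[0,0,0],[0,0,0],[0,0,0],[0,0,0],[0,0,0],[0,0,0]], "claw": [0,0,0,0,0,0,0,0]}}

```text
t: 13.55
position: [0.5075, 0.0585, 0.192]
tool_rot: [0.679, -0.2, 0.199, -0.678]
ft_force: [0.5, -8.2, 0.9]
width: 0.0005
```

```bash
python3 -c "from h import *;wings()"
```

```text
t 13.55 tcp press -30.4 -12.8 0.192 F [ 0.5 -8.2  0.9]
top gold 1
scene 130 mean [0.5541 0.0443] press angle mod180 177.4 sd mm [ 5.6 13. ]
```

Emit:
{"op": "carry_out", "data": {"dp": [[0,0,0.01],[0,0,0.02],[0,0,0.03],[0,0,0.04],[0,0,0.05],[0,0,0.05],[0,0,0.05],[0,0,0.05]], "delta_rot": [[0,0,0],[0,0,0],[0,0,0],[0,0,0],[0,0,0],[0,0,0],[0,0,0],[0,0,0]], "claw": [0,0,0,0,0,0,0,0]}}

```text
t: 14.65
position: [0.5076, 0.0585, 0.1919]
tool_rot: [0.679, -0.2, 0.199, -0.677]
ft_force: [-3.7, -7.6, 3.2]
width: 0.0006
```

```bash
python3 -c "from h import *;wings()"
```

```text
t 14.65 tcp press -30.3 -12.8 0.1919 F [-3.7 -7.6  3.2]
top gold 0
scene 129 mean [0.5541 0.0444] press angle mod180 177.4 sd mm [ 5.6 13.1]
```

Emit:
{"op": "carry_out", "data": {"dp": [[0,0,0.02],[0,0,0.04],[0,0,0.06],[0,0,0.08],[0,0,0.08],[0,0,0.08],[0,0,0.08],[0,0,0.08]], "delta_rot": [[0,0,0],[0,0,0],[0,0,0],[0,0,0],[0,0,0],[0,0,0],[0,0,0],[0,0,0]], "claw": [0,0,0,0,0,0,0,0]}}

```text
t: 15.75
position: [0.5077, 0.0587, 0.1918]
tool_rot: [0.68, -0.201, 0.199, -0.676]
ft_force: [-9.6, -12.6, 9.3]
width: 0.0004
```

```bash
python3 -c "from h import *;wings()"
```

```text
t 15.75 tcp press -30.3 -12.5 0.1918 F [ -9.6 -12.6   9.3]
top gold 1
scene 129 mean [0.5541 0.0444] press angle mod180 177.4 sd mm [ 5.6 13.1]
```

Rigid: 18 N and no movement, with the wing lying along the press's x axis. Back off, lift, and move clear to check.

Emit:
{"op": "carry_out", "data": {"dp": [[0,0,-0.2],[0,0,-0.5],[0,0,-0.6],[0,-1,-0.6],[0,-2,-0.6],[0,-3,-1.5],[0,-3,-3.2],[0,-3,-5]], "delta_rot": [[0,0,0],[0,0,0],[0,0,0],[0,0,0],[0,0,0],[0,0,0],[0,0,0],[0,0,0]], "claw": [0,0,0,0,0,0,0,0]}}

```text
t: 16.85
position: [0.4285, -0.0648, 0.2827]
tool_rot: [-0.678, 0.198, -0.2, 0.679]
ft_force: [-0.5, 0.3, -0.1]
width: 0.0002
```

Emit:
{"op": "carry_out", "data": {"dp": [[0,0,-1],[0,0,-2.5],[0,0,-4],[0,0,-5],[0,0,-5],[0,0,-5],[0,0,-5],[0,0,-5]], "delta_rot": [[0,0,0],[0,0,0],[0,0,0],[0,0,0],[0,0,0],[0,0,0],[0,0,0],[0,0,0]], "claw": [0,0,0,0,0,0,0,0]}}

```text
t: 17.85
position: [0.348, -0.1897, 0.2822]
tool_rot: [-0.678, 0.199, -0.199, 0.679]
ft_force: [0.5, 0.2, -0.2]
width: 0.0004
```

```bash
python3 -c "
from h import *;wings()
sc=cv2.imread('pics/scene0.png'); n=ctrl.snapshot('scene')[:,:,::-1]
o=np.hstack([cv2.resize(a[190:290,320:400],None,fx=5,fy=5,interpolation=cv2.INTER_CUBIC) for a in (sc,n)]); cv2.imwrite('pics/cmp2.png',cv2.convertScaleAbs(o,alpha=1.7))
cv2.imwrite('pics/top2.png',cv2.convertScaleAbs(cv2.resize(ctrl.snapshot('top')[150:330,180:380,::-1],None,fx=3.3,fy=3.3,interpolation=cv2.INTER_CUBIC),alpha=1.5))"
```

```text
t 17.85 tcp press -31.5 -307.8 0.2822 F [ 0.5  0.2 -0.2]
top 95 mean [0.5357 0.0538] press angle mod180 179.7 sd mm [ 4.3 18.6]
scene 127 mean [0.5544 0.044 ] press angle mod180 179.1 sd mm [ 5.5 13.2]
```

View pics/cmp2.png

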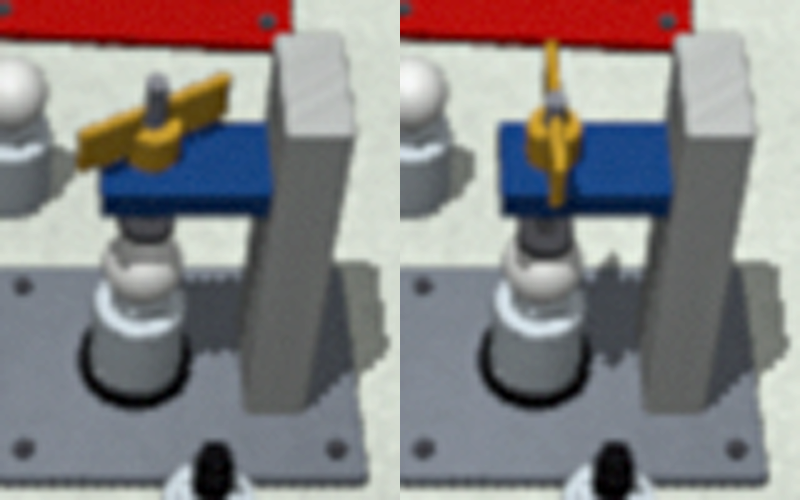

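View pics/top2.png

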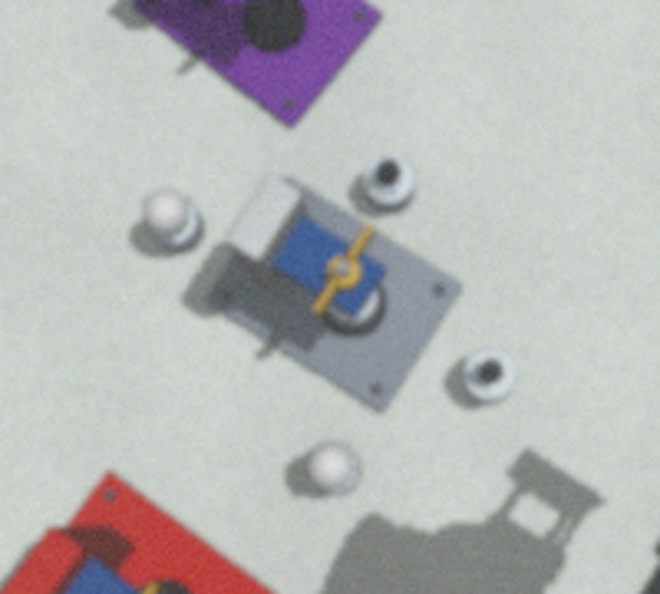

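The after view shows the wings along the press's x axis (hub at (552,140)), the spindle nearly flush with the wing tops, and the pad down on the ball cap at (545,250). In the top view the four bottles round the press still stand. I'll hand it in.

```bash
python3 -c "
from rig import ctrl
s=ctrl.read_state(); print(s['t'],s['ft_force'],abs(s['qd']).max()); print(ctrl.hand_in())"
```

```text
18.05 [-0.76240941  0.23624317 -0.04212777] 0.002927392287290111
the job is handed in; nothing more can be done
None
```

I turned the wing nut clockwise to its stop with the shut fingertips in three open-side strokes, lifting over the nut between strokes. I handed the job in at 18 s of the 64 s allowed; it reported no verdict.

**Stop:** the last push met rigid resistance. The wrist force rose to about 18 N with under 0.5 mm of movement, well below the 35 N limit; earlier strokes read about 4–6 N.

**Final views:**
- **Wings:** they lie along the press's x axis, at 179.7° from the top camera and 179.1° from the scene camera, where 180° is the stop.
- **Spindle and pad:** by eye, the spindle is nearly flush with the wing tops and the pad is on the ball cap. I did not measure the pad height.
- **Bottles:** the pressed bottle is in its nest, and the four bottles round the press stand where they were. I did not look again at the green bottle, the can or the pink jar, but the arm passed well above bottle height.
- **Arm:** clear of everything, with a force reading under 1 N.

**Disagreement:** the first overhead estimate of the nut axis was about 2–3 mm off the wrist-camera one. I used a point close to the wrist-camera value.

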